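Find the tall heel by feel in a light-tight carousel

TASK

Colour-standard shoe heels are kept in a light-tight round drum whose turning cover has a single port. Draw the lock pin out of its bore and hang it upright in the parking notch beside it; then turn the cover, feel through the port for the one tall heel among the low ones, lift it out and set it down gently in the grey inspection tray. The low heels stay in the drum, and leave the other things on the table where they are.

Things in the scene. Friction and masses are not known exactly. Their poses are not given: they have to be found in the camera images.
- drum: fixed round grey drum, outer diameter 300 mm, inner 288, rim at z = 79 mm, closed by a turning cover (top face z = 86 mm). Origin: on its axis at table height, z up. Bearings (deg) are counted from its own +x towards its +y. At bearing 110 a lock lug stands 170 mm from the axis and, outside it, the parking bracket. A hub 28 mm in diameter stands on the axis.
- store (a point): centre of the drum's inner floor (z = 6 mm), axes as the drum. Six places lie 88 mm from it (within 5 mm) at bearings 0, 60 .. 300 deg, parted by ribs up to z = 24 mm. 180 is empty; on the others stand upright round plastic heels 36 mm in diameter: four low (32 mm, 55 g, tops at z = 38 mm) and one tall (64 mm, 130 g, top at z = 70 mm). Which place has the tall one is unknown and varies.
- cover_plate (a joint): turn of the cover (rad): 0 = locked start, grows counter-clockwise seen from above, end stops at 0 and 5.7. The port's bearing is 180 deg plus this. A flat black disc 306 mm across, 6 mm thick (z = 80 to 86 mm); light drag (0.06 N m), stays where left. Closed fingers in the port push it round by the port's edge. The lock pin goes through its ear (bearing 110 deg plus this, out to 188 mm).
- port (a point): centre of the port in the cover, 88 mm from the drum's axis, at the cover's top face: a rectangular opening 104 mm long along the drum's radius (36 to 140 mm from the axis) and 74 mm wide across it. Its x axis lies along the radius, pointing to the drum's axis.
- pin_knob (a point): centre of the lock pin's black knob, 22 mm in diameter, 34 mm tall, upright. Under it a steel collar 36 mm in diameter, 6 mm thick, underside 23 mm below this point; then a shank 12 mm in diameter, 50 mm long. At the start the collar sits on the cover's ear (z = 86 mm), the shank in a vertical 16 mm bore; it draws straight up and is clear when lifted 55 mm. About 100 g.
- park_knob (a point): where the centre of the pin's knob lies when the pin is parked, 23 mm above the parking notch. The notch is a 22 mm wide slot in a level bracket (top z = 86 mm, 10 mm thick), 230 mm from the drum's axis at bearing 110 deg, closed towards the drum, open outwards: the shank hangs in it, the collar rests on its two prongs.
- tray: shallow square grey inspection tray, fixed, 150 x 150 mm outside, walls 5 mm thick and 22 mm high, inner floor at z = 5 mm. Origin: centre of its underside on the table.
- sandal_a: olive heeled sandal, 230 mm long, 70 mm high, loose; origin below its middle on the table, toe to its +x. Leave it alone.
- sandal_b: another such sandal. Leave it alone.
- brush: brush, 180 mm long, lying on the table. Leave it alone.
- jar: amber jar with a white cap, 64 mm wide and 75 mm high. Leave it alone.
- mug: white mug, 80 mm wide and 72 mm high. Leave it alone.
Not all that is in view belongs to the job. Leave any green or pink look-alike of the part that bears pin_knob alone.

How it is judged:
By the outcome, as a careful person would: the job done as asked, in the order asked, and still so for the second after the job is handed in, with the robot touching nothing.
It also fails if it takes over 72 s, if anything falls off the work surface, if the arm or the gripper's body presses on something with over 40 N, if the wrist force passes 120 N, or if a joint passes its speed limit or range.

ROBOT

A 6-joint arm with a two-finger parallel gripper is mounted at the origin on the work surface. World frame = base frame: x ahead of the robot, y to its left, z up, the work surface at z = 0. Lengths are in m, angles in rad, forces in N, time in s.
With the tool pointing down it reaches from about 0.4 to 0.825 m from the base axis. Payload 7 kg.
Tool frame: the origin (TCP) lies midway between the tips of the shut fingers; the grasp point (between the pads) lies 19 mm behind it; z points along the fingers, y is the line along which they close (so a half turn about z gives the same grasp; the last joint's range is limited). The gripper opens to 88 mm and grips with 3 to 60 N. Pads are 19 mm wide; open, the fingers measure 130 mm over their backs; the gripper's body (78 mm by 193 mm) begins 47 mm behind the grasp point.
Start: joints at [1.399, 0.359, 0.012, 0, -1.224, -0.288], TCP at [0.3, 0.605, 0.227] pointing down, gripper open.
Joint ranges: [-3.07, 3.07], [-1.43, 2.12], [-1.02, 1.25], [-3.03, 1.67], [-3.05, -0], [-3.03, 3.03]. Speed limits (rad/s): [2.39, 2.39, 3.01, 3.14, 3.14, 3.14].

INTERFACE

Orientations are given as [roll, pitch, yaw] about the fixed x, y, z axes, in that order (R = Rz(yaw) Ry(pitch) Rx(roll)).
In Python, from station import arm gives the robot as it stands.
- The arm moves only by the tool servo_tool, never from a script. Its argument "deltas" is a list of rows, each a list of 7 numbers: the closure, from -1 (fully open) to 1 (shut), then the shift along the tool's x, y, z in mm, then the turn, a rotation vector about the tool's x, y, z in degrees. In form: [[gripper, x, y, z, ax, ay, az], ...]. A call has 1 to 20 rows; each row shifts and turns the commanded pose from where the row before left it, along the tool's axes as they then stand; what a row does not reach is not made up. A row lasts 1/12 s, in which the tool goes at most 41.7 mm and 7.16 degrees, less where a joint would pass 70% of its speed; a pose out of reach is approached as far as the arm can. A call is refused whole if a number of a shift passes 41.7 or a number of a turn 7.16, either way. A call with a gripper value outside its range is refused whole. The fingers move at their own pace and stop on an object; "squeeze" is the grip in N (left out, the last holds). Time passes only in rows, so rows that do not move let the fingers close. It gives the time, the measured TCP pose, the force, the opening and the grip force at its end, in the units of the state.
- arm.get_state(): the state, without advancing time (a new reading comes with each control period).
- arm.grab_frame(name): name is "scene" or "top" or "wrist"; returns a dict with "color" (400x640x3 uint8, red, green, blue), "K" (3x3 intrinsics, pixels), "position" and "orientation" of the camera in the world. Camera axes: x right, y down, z forward; pixel columns grow to the right and rows downward; lengths in m; the calibration is good to about 2 mm. A picture is of the moment at which its call begins. There is no depth.
- arm.job_done(): hands the job in; it is judged then, once.
Trained networks look in a picture, given as the dict that the camera call returned (one of the last four; its "shot" number tells which), for a name from the list of things; names that differ only in an ending like _2 or _b are one class to them, and where a whole thing is asked for, a point or a joint stands for the part that bears it (a point fixed in the world has none). Each returns a list of dicts, best first, with "conf" (0 to 1); they miss things now and then, are a little off and sometimes report something else, mostly with a low value. They report only what shows in the picture. A call takes as long as a camera call. They do not tell look-alikes from the thing itself.
- arm.recognise(query, picture): "at" ([x, y, z] in m, in the coordinates of the camera as it stood for that picture, good to about 4 mm: the middle of the surface that is visible of it).
The state is a dict: "t": time; "q": joint angles; "qd": joint speeds; "joint_efforts": joint torques, N m; "eef_pos": TCP position; "ee_rot": TCP orientation; "force": force on the tool from outside, world axes, zero at the start; "moment": the same for the moment, N m; "width": finger opening in m; "gripper_force": force on a finger pad.
Only numpy, scipy, OpenCV 4.12 (cv2) and the standard library are available. Lean on these libraries where they do the work, as an engineer would, in place of code of your own. Each camera call takes 0.05 s, during which the arm holds its last target. There are 200 camera calls.

## Working session

There is one attempt and no reset: what is moved stays moved. The work goes in short steps, Python scripts to look and compute and a tool call to move; the robot and the scene stay as the last step left them, time stands still between calls to the robot, and variables do not carry over. Pictures are saved under pics/ and viewed, at most 10 in all, crops included, and the job is handed in when it is done.

Besides the shell and the picture viewer there is one more tool, called after ">>>" by a JSON object that holds its "fn" and its "kwargs", one argument or row to a line. servo_tool: Moves the arm, as the interface text tells. Its arguments: {"type":"object","properties":{"deltas":{"type":"array","items":{"type":"array","items":{"type":"number"}}},"squeeze":{"type":"number"}},"required":["deltas"]}

```bash
ls; mkdir -p pics; cat > h.py <<'E'
import numpy as np, cv2
from station import arm
from scipy.spatial.transform import Rotation as R
def Rc(f):
    o=np.array(f["orientation"],float)
    return o if o.shape==(3,3) else R.from_euler('xyz',o).as_matrix() if o.size==3 else R.from_quat(o).as_matrix()
def world(f,p): return Rc(f)@np.array(p)+np.array(f["position"])
def ray(f,u,v,z):
    d=Rc(f)@np.linalg.inv(f["K"])@np.array([u,v,1.]); p=np.array(f["position"]); return p+d*(z-p[2])/d[2]
def pix(f,w):
    c=Rc(f).T@(np.array(w)-np.array(f["position"])); q=np.array(f["K"])@c; return q[:2]/q[2]
def save(f,n): cv2.imwrite("pics/"+n+".png",f["color"][:,:,::-1])
def find(f,q,n=3):
    for r in arm.recognise(q,f)[:n]:
        w=world(f,r["at"]); print(q,round(r["conf"],2),w.round(4),pix(f,w).round(0))
E
python3 - <<'E'
from h import *
s=arm.get_state(); print({k:np.round(v,3) for k,v in s.items()})
for c in ("top","scene"):
    f=arm.grab_frame(c); save(f,c+"0"); print(c,f["position"],f["orientation"])
    for q in ("drum","cover_plate","port","pin_knob","park_knob","tray","jar","mug"): find(f,q)
E
```

```text
pics
{'t': np.float64(0.0), 'q': array([ 1.399,  0.359,  0.011, -0.   , -1.224, -0.288]), 'qd': array([ 0.   , -0.001, -0.001, -0.   ,  0.001,  0.   ]), 'joint_efforts': array([-2.0000e-03, -5.8271e+01,  2.9306e+01,  6.9980e+00,  7.0000e-03,
       -0.0000e+00]), 'eef_pos': array([0.299, 0.604, 0.226]), 'ee_rot': array([ 3.14, -0.  , -0.46]), 'force': array([0.759, 0.295, 0.02 ]), 'moment': array([0.067, 0.018, 0.018]), 'gripper_force': np.float64(0.0), 'width': np.float64(0.088)}
top [ 0.49279302 -0.01761731  1.40269763] [-3.06524275  0.01366914 -1.55274338]
drum 0.87 [0.5986 0.0058 0.0856] [326. 201.]
cover_plate 0.69 [ 0.6141 -0.0011  0.0888] [329. 194.]
cover_plate 0.45 [0.6021 0.172  0.0897] [261. 198.]
port 0.9 [ 0.6118 -0.0075  0.0852] [331. 196.]
pin_knob 0.65 [0.6616 0.359  0.0578] [193. 175.]
pin_knob 0.59 [0.4642 0.2628 0.0554] [227. 251.]
pin_knob 0.45 [0.603  0.1736 0.0908] [261. 198.]
park_knob 0.65 [0.6009 0.0143 0.0865] [323. 200.]
tray 0.75 [ 0.4784 -0.3467  0.0044] [457. 250.]
jar 0.37 [0.5986 0.0042 0.0898] [327. 200.]
mug 0.97 [ 0.7647 -0.2401  0.017 ] [418. 143.]
scene [1.21967987 0.14351523 0.75410689] [-2.35906961 -0.00633373  1.82367482]
drum 0.71 [0.6302 0.0267 0.0883] [329. 217.]
cover_plate 0.72 [0.6271 0.0055 0.0837] [321. 215.]
pin_knob 0.68 [0.4673 0.2661 0.0593] [429. 197.]
pin_knob 0.51 [0.6645 0.3661 0.0605] [470. 264.]
pin_knob 0.48 [0.6134 0.1762 0.1032] [392. 219.]
park_knob 0.89 [0.6348 0.0262 0.0802] [328. 220.]
tray 0.8 [ 0.4751 -0.3435  0.0062] [222. 175.]
jar 0.65 [0.7937 0.1623 0.0684] [373. 291.]
mug 0.75 [ 0.7572 -0.235   0.0426] [211. 246.]
```

View pics/top0.png

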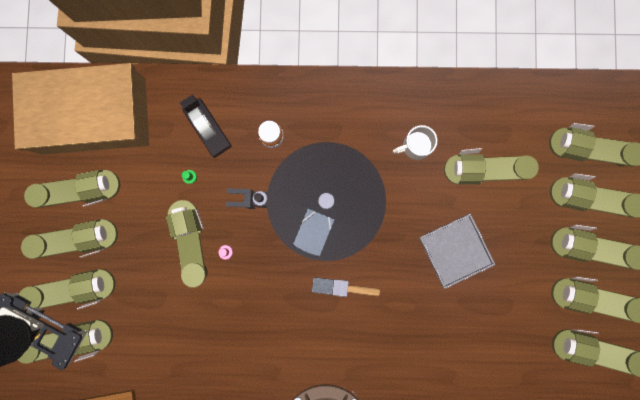

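View pics/scene0.png

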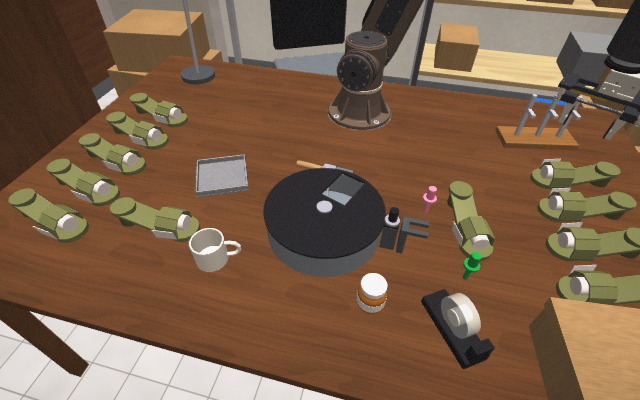

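The top view shows the black cover centred near (326,201), with the port at (314,232). The pin is at (260,198) and the notch opens to the left at about (235,198). Green and pink decoys are at (189,176) and (225,252), the tray is at (457,250), and the scene view agrees. Next I'll fit the cover and pin.

```bash
python3 - <<'E'
from h import *
f=arm.grab_frame("top"); c=f["color"].astype(int)
m=((c.max(2)<60)&((c.max(2)-c.min(2))<15)).astype(np.uint8)
m[:, :270]=0; m[:,385:]=0; m[:140]=0; m[262:]=0
m=cv2.morphologyEx(m,cv2.MORPH_OPEN,np.ones((3,3),np.uint8))
k=max(cv2.findContours(m,cv2.RETR_EXTERNAL,cv2.CHAIN_APPROX_NONE)[0],key=cv2.contourArea)
P=np.array([ray(f,*p[0],.086) for p in cv2.convexHull(k)])[:,:2]
A=np.c_[2*P,np.ones(len(P))]; s=np.linalg.lstsq(A,(P**2).sum(1),rcond=None)[0]
C=s[:2]; print("drum",C,"r",np.sqrt(s[2]+C@C))
for n,u,v,z in (("hub",326,201,.09),("pin",260,198,.126),("port",314,232,.086),("notch",232,198,.086),("tray",457.5,251,.022)):
    w=ray(f,u,v,z); d=w[:2]-C; print(n,w.round(4),np.hypot(*d).round(4),np.degrees(np.arctan2(d[1],d[0])).round(1))
im=cv2.resize(f["color"][140:300,200:400],(800,640),interpolation=cv2.INTER_CUBIC)[:600]; cv2.imwrite("pics/topz.png",im[:,:,::-1])
E
```

```text
Traceback (most recent call last):
ValueError: max() iterable argument is empty
```

```bash
python3 - <<'E'
from h import *
f=arm.grab_frame("top"); c=f["color"].astype(int); print(c[180,300],c[165,350],c[120,330])
m=((c[:,:,0]-c[:,:,2])<14).astype(np.uint8)
m[:, :268]=0; m[:,390:]=0; m[:138]=0; m[266:]=0
m=cv2.morphologyEx(m,cv2.MORPH_OPEN,np.ones((5,5),np.uint8))
k=max(cv2.findContours(m,cv2.RETR_EXTERNAL,cv2.CHAIN_APPROX_NONE)[0],key=cv2.contourArea)
P=np.array([ray(f,*p[0],.086) for p in cv2.convexHull(k).astype(float)])[:,:2]
A=np.c_[2*P,np.ones(len(P))]; s=np.linalg.lstsq(A,(P**2).sum(1),rcond=None)[0]
C=s[:2]; print("drum",C,"r",np.sqrt(s[2]+C@C))
for n,u,v,z in (("hub",326,201,.09),("pin",260,198,.126),("port",314,232,.086),("notch",232,198,.086),("tray",457.5,251,.022)):
    w=ray(f,u,v,z); d=w[:2]-C; print(n,w.round(4),np.hypot(*d).round(4),np.degrees(np.arctan2(d[1],d[0])).round(1))
im=cv2.resize(f["color"][150:270,220:380],(800,600),interpolation=cv2.INTER_CUBIC); cv2.imwrite("pics/topz.png",im[:,:,::-1])
E
```

```text
[69 65 70] [66 64 64] [123  78  54]
drum [0.59832495 0.0065006 ] r 0.15116519835131723
hub [0.5972 0.0061 0.09  ] 0.0012 -163.2
pin [0.599 0.17  0.126] 0.1635 89.8
port [0.5176 0.0354 0.086 ] 0.0857 160.3
notch [0.6011 0.2479 0.086 ] 0.2415 89.3
tray [ 0.4752 -0.3446  0.022 ] 0.372 -109.3
```

View pics/topz.png

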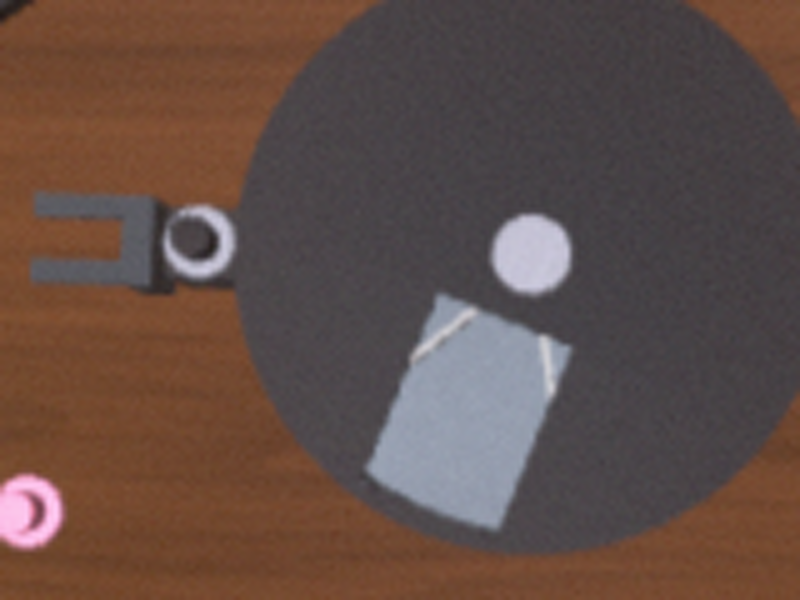

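Cover fit: r = 151 mm against 153 nominal. The pin, port and notch bearings all put the drum's yaw at about -20°. The crop agrees, with the pin at (200,240) and the slot opening to the left. Now moving over the pin with the tool yawed to 0.

>>> {"fn": "servo_tool", "kwargs": {
  "deltas": [
    [-1,0,0,0,0,0,-6.6],
    [-1,0,0,0,0,0,-6.6],
    [-1,0,0,0,0,0,-6.6],
    [-1,0,0,0,0,0,-6.6],
    [-1,23.2,32.8,0,0,0,0],
    [-1,23.2,32.8,0,0,0,0],
    [-1,23.2,32.8,0,0,0,0],
    [-1,23.2,32.8,0,0,0,0],
    [-1,23.2,32.8,0,0,0,0],
    [-1,23.2,32.8,0,0,0,0],
    [-1,23.2,32.8,0,0,0,0],
    [-1,23.2,32.8,0,0,0,0],
    [-1,23.2,32.8,0,0,0,0],
    [-1,23.2,32.8,0,0,0,0],
    [-1,23.2,32.8,0,0,0,0],
    [-1,23.2,32.8,0,0,0,0],
    [-1,23.2,32.8,0,0,0,0],
    [-1,0,0,0,0,0,0]
  ],
  "squeeze": 20
}}

```text
t: 2.5
eef_pos: [0.6043, 0.1735, 0.2263]
ee_rot: [3.14, -0.0, -0.004]
force: [0.2, 1.3, 1.0]
width: 0.0876
gripper_force: 0.0
```

```bash
python3 - <<'E'
from h import *
s=arm.get_state(); print(s["t"],s["eef_pos"].round(4) if hasattr(s["eef_pos"],'round') else s["eef_pos"],s["ee_rot"],s["q"])
f=arm.grab_frame("wrist"); save(f,"w1"); print(f["position"],f["orientation"])
for q in ("pin_knob","park_knob"): find(f,q)
for w in ((.5998,.1765,.126),(.6,.2365,.086)): print(pix(f,w))
E
```

```text
2.5 [0.6043 0.1735 0.2263] [ 3.14023909e+00 -2.51877604e-05 -3.65497262e-03] [ 0.59025235  0.28370718 -0.09699225  0.00122311 -1.19083374  0.97643494]
[0.67726163 0.17452272 0.38473056] [ 2.86439197e+00 -1.59394530e-03 -1.57476673e+00]
pin_knob 0.72 [0.4607 0.2658 0.0793] [247. 300.]
pin_knob 0.67 [0.6593 0.3659 0.0688] [143. 135.]
park_knob 0.65 [0.6363 0.015  0.0856] [472. 157.]
[317.93420608 202.61013805]
[262.55451444 192.0373114 ]
```

View pics/w1.png

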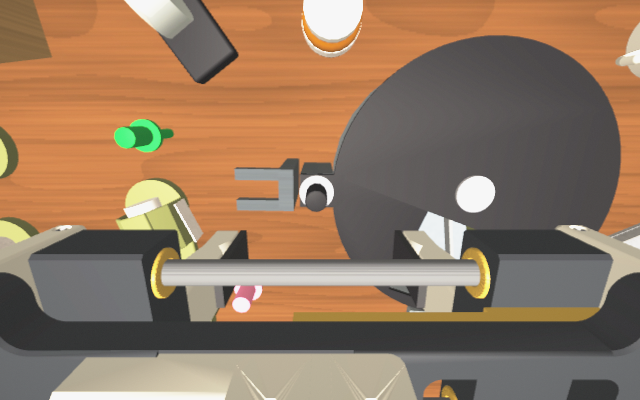

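The wrist view shows the knob top at (317,202), where the fit predicted it. The collar is near (317,190), and the slot is between the prongs at about v 181–197. Refining numerically.

```bash
python3 - <<'E'
from h import *
f=arm.grab_frame("wrist"); c=f["color"].astype(int)
br=c.min(2)
# white collar
m=np.zeros(br.shape,np.uint8); m[165:215,295:340]=(br[165:215,295:340]>150)
k=np.vstack(cv2.findContours(m,cv2.RETR_EXTERNAL,cv2.CHAIN_APPROX_NONE)[0]); (u,v),r=cv2.minEnclosingCircle(k); print("collar",u,v,r,ray(f,u,v,.092))
# knob dark pixels
d=(c.max(2)<75)&(np.hypot(*np.mgrid[0:400,0:640]-np.array([197,317])[:,None,None])<17); ys,xs=np.nonzero(d); print("knob rows",ys.min(),ys.max(),xs.min(),xs.max())
wood=(c[:,:,0]-c[:,:,2])>40
for u in (240,250,260,270): print(u,''.join('#' if w else '.' for w in wood[160:220,u]))
for v in (186,189,192): print(v,''.join('#' if w else '.' for w in wood[v,225:305]))
for v in (181,197.5): print(ray(f,255,v,.086))
E
```

```text
collar 312.3333435058594 187.5 26.090227127075195 [0.60351669 0.18742908 0.092     ]
knob rows 182 193 311 330
240 #####............###########################################
250 #####............##################.............############
260 #####............##################.............############
270 ######............##################............############
186 ##########################################################...................##.
189 ##########################################################...................##.
192 ##########################################################..................###.
[0.60926475 0.24877153 0.086     ]
[0.59096316 0.24993354 0.086     ]
```

```bash
python3 - <<'E'
from h import *
f=arm.grab_frame("wrist")
im=cv2.resize(f["color"][155:225,225:345],(720,420),interpolation=cv2.INTER_CUBIC); cv2.imwrite("pics/w1z.png",im[:,:,::-1])
E
```

```text
(no output)
```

View pics/w1z.png

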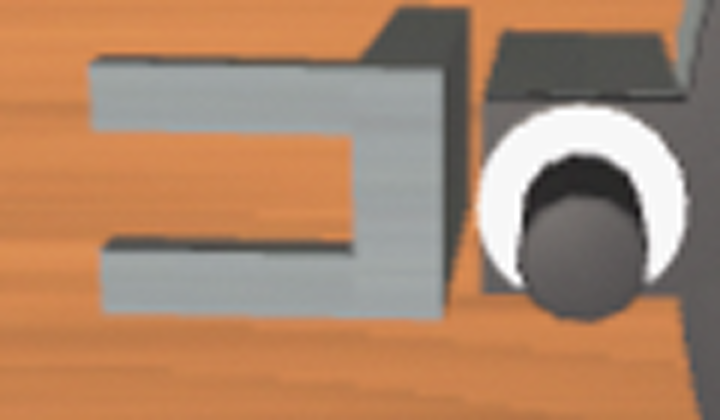

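```bash
python3 - <<'E'
from h import *
f=arm.grab_frame("wrist"); s=arm.get_state(); print(s["eef_pos"])
for n,u,v,z in (("knob",322.3,198,.126),("collar",322.2,189.2,.092),("slotmid",255,187,.086),("slotend mid",283.8,187,.086),("bracket outer end",241,186.5,.086),("brkt inner",299,187,.086)): print(n,ray(f,u,v,z).round(4))
E
```

```text
[0.60105343 0.17977735 0.22670283]
knob [0.601  0.1785 0.126 ]
collar [0.6011 0.1784 0.092 ]
slotmid [0.602  0.2506 0.086 ]
slotend mid [0.602  0.2196 0.086 ]
bracket outer end [0.6025 0.2656 0.086 ]
brkt inner [0.602  0.2033 0.086 ]
```

The knob and collar rays agree at (0.601, 0.1785). That is 170 mm from the axis, so the park point is at about (0.602, 0.2385). Going down to grasp.

>>> {"fn": "servo_tool", "kwargs": {
  "deltas": [
    [-1,0,1.3,35,0,0,0],
    [-1,0,0,35,0,0,0],
    [-1,0,0,30,0,0,0],
    [-1,0,0,20,0,0,0],
    [-1,0,0,8,0,0,0],
    [-1,0,0,0,0,0,0],
    [1,0,0,0,0,0,0],
    [1,0,0,0,0,0,0],
    [1,0,0,0,0,0,0],
    [1,0,0,0,0,0,0],
    [1,0,0,0,0,0,0],
    [1,0,0,0,0,0,0]
  ],
  "squeeze": 25
}}

```text
t: 3.8
eef_pos: [0.6018, 0.1775, 0.0992]
ee_rot: [-3.141, -0.001, 0.001]
force: [-0.3, 0.3, 1.2]
width: 0.0536
gripper_force: 0.0
```

>>> {"fn": "servo_tool", "kwargs": {
  "deltas": [
    [1,0,0,0,0,0,0],
    [1,0,0,0,0,0,0],
    [1,0,0,0,0,0,0],
    [1,0,0,0,0,0,0],
    [1,0,0,0,0,0,0],
    [1,0,0,0,0,0,0],
    [1,0,0,0,0,0,0],
    [1,0,0,0,0,0,0]
  ]
}}

```text
t: 4.47
eef_pos: [0.6016, 0.1774, 0.0985]
ee_rot: [3.142, 0.0, 0.001]
force: [0.1, 0.3, 0.4]
width: 0.0214
gripper_force: 25.0
```

>>> {"fn": "servo_tool", "kwargs": {
  "deltas": [
    [1,0,0,-8,0,0,0],
    [1,0,0,-12,0,0,0],
    [1,0,0,-15,0,0,0],
    [1,0,0,-15,0,0,0],
    [1,0,0,-15,0,0,0],
    [1,0,0,-8,0,0,0],
    [1,0,0,0,0,0,0],
    [1,0,0,0,0,0,0]
  ]
}}

```text
t: 5.13
eef_pos: [0.6016, 0.1776, 0.1722]
ee_rot: [-3.141, -0.001, 0.001]
force: [0.0, -0.4, -2.1]
width: 0.0216
gripper_force: 25.0
```

```bash
python3 - <<'E'
from h import *
s=arm.get_state(); print(s["eef_pos"],s["force"],s["width"])
f=arm.grab_frame("scene"); im=cv2.resize(f["color"][170:270,340:480],(700,500),interpolation=cv2.INTER_CUBIC); cv2.imwrite("pics/s2.png",im[:,:,::-1])
E
```

```text
[0.60161558 0.17764567 0.17217278] [ 0.00517659 -0.35047272 -2.07094238] 0.021595050655463598
```

View pics/s2.png

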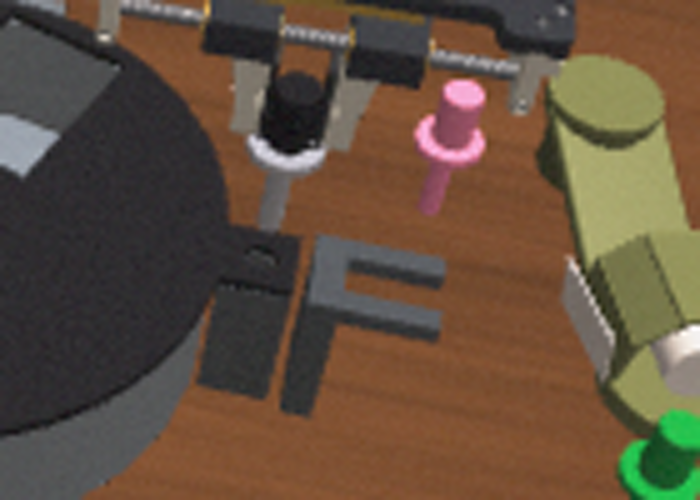

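The pin is clear and upright at about (290,150), above the ear bore at (265,255), and the notch is at (395,290). Moving out 60 mm and lowering.

>>> {"fn": "servo_tool", "kwargs": {
  "deltas": [
    [1,0,-15,0,0,0,0],
    [1,0,-20,0,0,0,0],
    [1,0,-16,0,0,0,0],
    [1,0.4,-10,0,0,0,0],
    [1,0,0,0,0,0,0],
    [1,0,0,0,0,0,0],
    [1,0,0,15,0,0,0],
    [1,0,0,20,0,0,0],
    [1,0,0,20,0,0,0],
    [1,0,0,10,0,0,0],
    [1,0,0,4,0,0,0],
    [1,0,0,3,0,0,0],
    [1,0,0,1,0,0,0],
    [1,0,0,0,0,0,0]
  ]
}}

```text
t: 6.35
eef_pos: [0.6024, 0.2386, 0.0993]
ee_rot: [-3.141, -0.001, 0.001]
force: [-0.0, 0.6, -1.2]
width: 0.0209
gripper_force: 25.0
```

```bash
python3 - <<'E'
from h import *
s=arm.get_state(); print(s["eef_pos"],s["force"],s["width"])
f=arm.grab_frame("scene"); im=cv2.resize(f["color"][170:270,340:480],(700,500),interpolation=cv2.INTER_CUBIC); cv2.imwrite("pics/s3.png",im[:,:,::-1])
E
```

```text
[0.6023936  0.23860181 0.09933195] [-0.03361426  0.59645332 -1.22937439] 0.020937717949225276
```

View pics/s3.png

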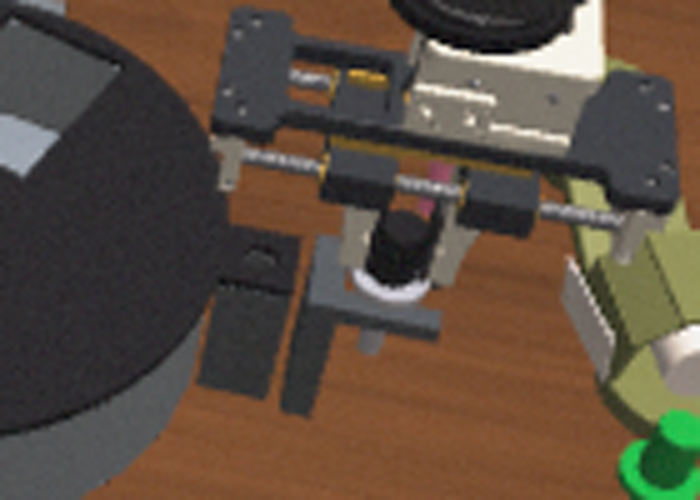

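The pin is in the notch: knob at (400,245), collar on the prongs, shank below at (370,340). Releasing it, rising, and going to above the port.

>>> {"fn": "servo_tool", "kwargs": {
  "deltas": [
    [1,0,0,0.8,0,0,0],
    [-0.14,0,0,0,0,0,0],
    [-0.14,0,0,0,0,0,0],
    [-0.14,0,0,0,0,0,0],
    [-0.14,0,0,0,0,0,0],
    [-0.14,0,0,0,0,0,0],
    [-0.14,0,0,-10,0,0,0],
    [-0.14,0,0,-25,0,0,0],
    [-0.14,0,0,-35,0,0,0],
    [-0.14,0,0,-10,0,0,0],
    [-0.14,-14.4,33.4,0,0,0,0],
    [-0.14,-14.4,33.4,0,0,0,0],
    [-0.14,-14.4,33.4,0,0,0,0],
    [-0.14,-14.4,33.4,0,0,0,0],
    [-0.14,-14.4,33.4,0,0,0,0],
    [-0.14,-14.4,33.4,0,0,0,0]
  ]
}}

```text
t: 7.73
eef_pos: [0.515, 0.0366, 0.1788]
ee_rot: [-3.141, -0.001, 0.001]
force: [1.2, -0.7, 0.6]
width: 0.0499
gripper_force: 0.0
```

>>> {"fn": "servo_tool", "kwargs": {
  "deltas": [
    [-0.14,0,0,0,0,0,6.9],
    [-0.14,0,0,0,0,0,6.9],
    [-0.14,0,0,0,0,0,6.9],
    [-0.14,0,0,0,0,0,6.9],
    [-0.14,0,0,0,0,0,6.9],
    [-0.14,0,0,0,0,0,6.9],
    [-0.14,0,0,0,0,0,6.9],
    [-0.14,0,0,0,0,0,6.9],
    [-0.14,0,0,0,0,0,6.9],
    [-0.14,0,0,0,0,0,6.9],
    [-0.14,0,0,0,0,0,6.9],
    [-0.14,0,0,0,0,0,6.9],
    [-0.14,0,0,0,0,0,6.9],
    [-0.14,0,0,0,0,0,6.9],
    [-0.14,0,0,0,0,0,6.9],
    [-0.14,0,0,0,0,0,6.9],
    [-0.14,0,0,0,0,0,0],
    [-0.14,0,0,0,0,0,0]
  ]
}}

```text
t: 9.23
eef_pos: [0.5159, 0.0381, 0.1785]
ee_rot: [-3.141, 0.001, -1.922]
force: [-0.2, -0.2, -0.5]
width: 0.0496
gripper_force: 0.0
```

```bash
cat >> h.py <<'E'
C=np.array([.5985,.007]); Y0=-20.6
def where():
    s=arm.get_state(); d=np.array(s["eef_pos"])[:2]-C; yaw=np.degrees(s["ee_rot"][2]); b=np.radians(yaw-90)
    er=np.array([np.cos(b),np.sin(b)]); et=np.array([-er[1],er[0]])
    print("t",round(s["t"],2),"pos",np.round(s["eef_pos"],4),"yaw",yaw.round(1),"tool bearing of port",round((yaw-90-Y0)%360,1),"radial",(d@er*1e3).round(1),"tang",(d@et*1e3).round(1),"F",np.round(s["force"],1),"w",round(s["width"],4),"gf",round(s["gripper_force"],1),"q6",s["q"][5].round(2))
E
python3 - <<'E'
from h import *
where()
f=arm.grab_frame("wrist"); save(f,"w4"); print(f["position"],f["orientation"])
find(f,"port")
E
```

```text
t 9.23 pos [0.5159 0.0381 0.1785] yaw -110.1 tool bearing of port 180.5 radial 88.2 tang -0.8 F [-0.2 -0.2 -0.5] w 0.0496 gf 0.0 q6 -0.8
[ 0.48949541 -0.03023663  0.33686011] [2.86385960e+00 9.35504173e-04 2.79006359e+00]
port 0.58 [ 0.5842 -0.0499  0.0842] [210. 134.]
```

View pics/w4.png

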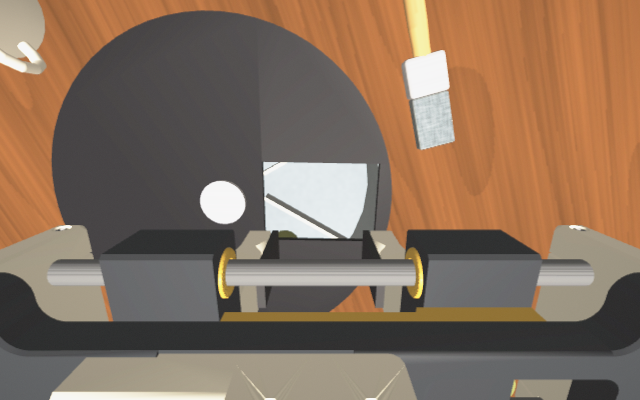

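The wrist view shows the open port squared up with the tool: inner edge u≈263, outer edge u≈379, leading edge v≈163. The drum floor and a rib show through it, and the hub is at (223,202). Checking the centre against this before inserting.

```bash
python3 - <<'E'
from h import *
f=arm.grab_frame("wrist")
def fr(w,b):
    b=np.radians(b); er=np.array([np.cos(b),np.sin(b)]); et=np.array([-er[1],er[0]]); d=w[:2]-C; return (d@er*1e3).round(1),(d@et*1e3).round(1)
b=-110.1-90
for n,u,v,z in (("hub",223,202,.088),("hub",223,202,.092),("in-lead corner",263,163,.086),("out-lead",379,163,.086),("in edge",263,190,.086),("cover far left",53,165,.086),("cover top",205,11,.086)): 
    w=ray(f,u,v,z); print(n,w.round(4),fr(w,b))
E
```

```text
hub [0.5979 0.0088 0.088 ] (np.float64(1.2), np.float64(-1.5))
hub [0.5961 0.0082 0.092 ] (np.float64(2.6), np.float64(-0.3))
in-lead corner [ 0.5502 -0.0113  0.086 ] (np.float64(39.1), np.float64(33.8))
out-lead [0.4543 0.0239 0.086 ] (np.float64(141.2), np.float64(33.7))
in edge [0.5599 0.0113 0.086 ] (np.float64(37.7), np.float64(9.3))
cover far left [ 0.7249 -0.0735  0.086 ] (np.float64(-146.4), np.float64(32.1))
cover top [ 0.5456 -0.1345  0.086 ] (np.float64(1.0), np.float64(151.0))
```

Centre adjusted by about 2 mm, to C ≈ (0.598, 0.0085). Inserting the fingers to z≈76 mm, above the tall heel's top, and pushing the cover 60°.

>>> {"fn": "servo_tool", "kwargs": {
  "deltas": [
    [-0.14,0,0,35,0,0,0],
    [-0.14,0,0.7,35,0,0,0],
    [-0.14,0,0,25,0,0,0],
    [-0.14,0,0,7,0,0,0],
    [-0.14,0,0,0,0,0,0],
    [-0.14,10,0,0,0,0,0],
    [-0.14,12,0,0,0,0,0],
    [-0.14,5,0,0,0,0,0],
    [-0.14,4.6,-1.6,0,0,0,-3],
    [-0.14,9.05,-3.36,0,0,0,-6],
    [-0.14,9.05,-3.36,0,0,0,-6],
    [-0.14,9.05,-3.36,0,0,0,-6],
    [-0.14,9.05,-3.36,0,0,0,-6],
    [-0.14,9.05,-3.36,0,0,0,-6],
    [-0.14,9.05,-3.36,0,0,0,-6],
    [-0.14,9.05,-3.36,0,0,0,-6],
    [-0.14,9.05,-3.36,0,0,0,-6],
    [-0.14,9.05,-3.36,0,0,0,-6],
    [-0.14,3.8,-1.3,0,0,0,-2.5],
    [-0.14,0,0,0,0,0,0]
  ]
}}

```text
t: 11.05
eef_pos: [0.5478, -0.0698, 0.0771]
ee_rot: [-3.14, -0.001, -0.886]
force: [-1.0, -0.4, 0.6]
width: 0.0502
gripper_force: 0.0
```

```bash
sed -i 's/^C=.*; Y0/C=np.array([.598,.0085]); Y0/' h.py; python3 - <<'E'
from h import *
where()
f=arm.grab_frame("wrist"); save(f,"w5")
f=arm.grab_frame("top"); save(f,"t5"); find(f,"port")
E
```

```text
t 11.05 pos [ 0.5478 -0.0698  0.0771] yaw -50.8 tool bearing of port 239.8 radial 88.4 tang 29.0 F [-1.  -0.4  0.6] w 0.0502 gf 0.0 q6 0.46
port 0.62 [0.6621 0.0225 0.0833] [320. 176.]
```

View pics/w5.png

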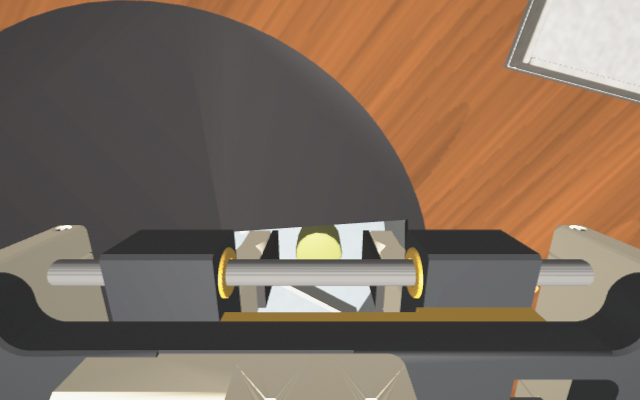

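The wrist view now shows the port's leading edge at v≈222–232 and one heel through the port at (319,245). I'll compare with the projections of a low and a tall top.

```bash
cat >> h.py <<'E'
def places(f):
    for b in range(0,360,60):
        a=np.radians(b+Y0)
        for n,z in (("low",.038),("tall",.070)):
            w=np.r_[C+.088*np.array([np.cos(a),np.sin(a)]),z]; p=pix(f,w)
            dep=(Rc(f).T@(w-f["position"]))[2]
            if dep>0 and 0<p[0]<640 and 0<p[1]<400: print(b,n,p.round(0),"diam px",round(f["K"][0][0]*.036/dep))
E
python3 - <<'E'
from h import *
f=arm.grab_frame("wrist"); places(f)
for u,v in ((235,232),(405,221)): print(ray(f,u,v,.086))
E
```

```text
0 low [126. 155.] diam px 52
0 tall [ 90. 162.] diam px 62
60 low [ 88. 256.] diam px 47
60 tall [ 49. 279.] diam px 55
120 low [161. 339.] diam px 43
120 tall [138. 371.] diam px 50
180 low [267. 338.] diam px 43
180 tall [259. 371.] diam px 50
240 low [319. 254.] diam px 47
240 tall [319. 277.] diam px 55
300 low [254. 154.] diam px 53
300 tall [242. 160.] diam px 62
[ 0.59047001 -0.04738452  0.086     ]
[ 0.52101779 -0.1120878   0.086     ]
```

The heel at (319,~248), 44 px wide, matches a low one at bearing 240 (a tall one would sit at v=277). On to 300, with a gentler stop.

>>> {"fn": "servo_tool", "kwargs": {
  "deltas": [
    [-0.14,9.05,-3.36,0,0,0,-6],
    [-0.14,9.05,-3.36,0,0,0,-6],
    [-0.14,9.05,-3.36,0,0,0,-6],
    [-0.14,9.05,-3.36,0,0,0,-6],
    [-0.14,9.05,-3.36,0,0,0,-6],
    [-0.14,9.05,-3.36,0,0,0,-6],
    [-0.14,9.05,-3.36,0,0,0,-6],
    [-0.14,9.05,-3.36,0,0,0,-6],
    [-0.14,6.07,-2.13,0,0,0,-4],
    [-0.14,4.6,-1.6,0,0,0,-3],
    [-0.14,3.05,-1,0,0,0,-2],
    [-0.14,3.05,-1,0,0,0,-2],
    [-0.14,1.5,-0.5,0,0,0,-1],
    [-0.14,0,0,0,0,0,0]
  ]
}}

```text
t: 12.42
eef_pos: [0.6388, -0.0741, 0.0758]
ee_rot: [-3.142, 0.0, 0.16]
force: [-0.2, 0.1, -0.8]
width: 0.0497
gripper_force: 0.1
```

```bash
python3 - <<'E'
from h import *
where()
f=arm.grab_frame("wrist"); save(f,"w6"); places(f)
E
```

```text
t 12.42 pos [ 0.6388 -0.0741  0.0758] yaw 9.2 tool bearing of port 299.8 radial 88.1 tang 27.1 F [-0.2  0.1 -0.8] w 0.0497 gf 0.1 q6 1.54
0 low [257. 154.] diam px 53
0 tall [245. 160.] diam px 63
60 low [128. 154.] diam px 53
60 tall [ 92. 161.] diam px 63
120 low [ 89. 256.] diam px 48
120 tall [ 51. 279.] diam px 55
180 low [163. 339.] diam px 43
180 tall [139. 372.] diam px 50
240 low [269. 338.] diam px 43
240 tall [261. 371.] diam px 50
300 low [322. 255.] diam px 48
300 tall [322. 278.] diam px 56
```

View pics/w6.png

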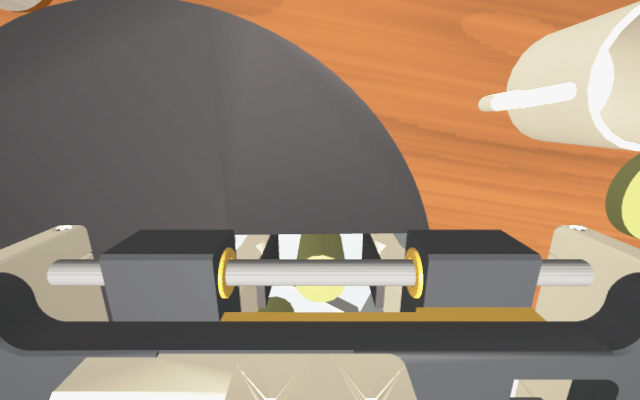

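The heel here sits at about (320,282), matching the tall prediction (322,278), so the tall heel is at bearing 300. Centring over it, lowering around it and closing.

>>> {"fn": "servo_tool", "kwargs": {
  "deltas": [
    [-0.14,-12,0,0,0,0,0],
    [-0.14,-11,0,0,0,0,0],
    [-0.14,-4,0,0,0,0,0],
    [-0.14,0,0,0,0,0,0],
    [-0.14,0,0,6,0,0,0],
    [-0.14,0,0,10,0,0,0],
    [-0.14,0,0,10,0,0,0],
    [-0.14,0,0,7,0,0,0],
    [-0.14,0,0,0,0,0,0],
    [1,0,0,0,0,0,0],
    [1,0,0,0,0,0,0],
    [1,0,0,0,0,0,0],
    [1,0,0,0,0,0,0],
    [1,0,0,0,0,0,0],
    [1,0,0,0,0,0,0]
  ],
  "squeeze": 20
}}

```text
t: 13.72
eef_pos: [0.6124, -0.0787, 0.043]
ee_rot: [-3.142, -0.0, 0.16]
force: [-0.2, 0.6, -0.5]
width: 0.0352
gripper_force: 20.0
```

```bash
python3 - <<'E'
from h import *
where()
E
```

```text
t 13.72 pos [ 0.6124 -0.0787  0.043 ] yaw 9.2 tool bearing of port 299.8 radial 88.3 tang 0.3 F [-0.2  0.6 -0.5] w 0.0352 gf 20.0 q6 1.54
```

>>> {"fn": "servo_tool", "kwargs": {
  "deltas": [
    [1,0,0,-5,0,0,0],
    [1,0,0,-10,0,0,0],
    [1,0,0,-15,0,0,0],
    [1,0,0,-20,0,0,0],
    [1,0,0,-20,0,0,0],
    [1,0,0,-20,0,0,0],
    [1,0,0,-15,0,0,0],
    [1,0,0,-8,0,0,0],
    [1,0,0,0,0,0,0]
  ]
}}

```text
t: 14.47
eef_pos: [0.6135, -0.0786, 0.1587]
ee_rot: [3.141, -0.004, 0.16]
force: [0.9, 0.0, -0.6]
width: 0.0354
gripper_force: 20.0
```

```bash
python3 - <<'E'
from h import *
where()
f=arm.grab_frame("top"); c=f["color"].astype(int); find(f,"tray",1)
# tray: grey blob near (457,251)
m=np.zeros(c.shape[:2],np.uint8); s=(slice(205,298),slice(410,505)); m[s]=((c[s][:,:,0]-c[s][:,:,2])<25)
m=cv2.morphologyEx(m,cv2.MORPH_OPEN,np.ones((5,5),np.uint8))
k=max(cv2.findContours(m,cv2.RETR_EXTERNAL,cv2.CHAIN_APPROX_NONE)[0],key=cv2.contourArea); r=cv2.minAreaRect(k); print(r,ray(f,*r[0],.02))
E
```

```text
t 14.47 pos [ 0.6135 -0.0786  0.1587] yaw 9.2 tool bearing of port 299.8 radial 88.5 tang 1.4 F [ 0.9  0.  -0.6] w 0.0354 gf 20.0 q6 1.54
tray 0.64 [ 0.4765 -0.3456  0.004 ] [456. 250.]
((456.7762756347656, 250.8994598388672), (57.748722076416016, 57.16325378417969), 64.79888153076172) [ 0.47540497 -0.34312544  0.02      ]
```

>>> {"fn": "servo_tool", "kwargs": {
  "deltas": [
    [1,-8.9,12,0,0,0,0],
    [1,-17.7,24.1,0,0,0,0],
    [1,-17.7,24.1,0,0,0,0],
    [1,-17.7,24.1,0,0,0,0],
    [1,-17.7,24.1,0,0,0,0],
    [1,-17.7,24.1,0,0,0,0],
    [1,-17.7,24.1,0,0,0,0],
    [1,-17.7,24.1,0,0,0,0],
    [1,-17.7,24.1,0,0,0,0],
    [1,-17.7,24.1,0,0,0,0],
    [1,-8.9,12,0,0,0,0],
    [1,0,0,0,0,0,0],
    [1,0,0,15,0,0,0],
    [1,0,0,25,0,0,0],
    [1,0,0,25,0,0,0],
    [1,0,0,20,0,0,0],
    [1,0,0,12,0,0,0],
    [1,0,0,6,0,0,0],
    [1,0,0,3,0,0,0],
    [1,0,0,0,0,0,0]
  ]
}}

```text
t: 16.23
eef_pos: [0.4755, -0.3445, 0.0491]
ee_rot: [-3.141, 0.001, 0.16]
force: [0.2, 0.8, -1.1]
width: 0.0352
gripper_force: 20.0
```

>>> {"fn": "servo_tool", "kwargs": {
  "deltas": [
    [1,0,0,1,0,0,0],
    [1,0,0,1,0,0,0],
    [1,0,0,1,0,0,0],
    [1,0,0,1,0,0,0],
    [1,0,0,0.5,0,0,0],
    [1,0,0,0,0,0,0]
  ]
}}

```text
t: 16.73
eef_pos: [0.4758, -0.3447, 0.0454]
ee_rot: [3.142, -0.0, 0.16]
force: [0.5, 0.6, -1.3]
width: 0.0352
gripper_force: 20.0
```

>>> {"fn": "servo_tool", "kwargs": {
  "deltas": [
    [1,0,0,1,0,0,0],
    [1,0,0,0.8,0,0,0],
    [1,0,0,0.6,0,0,0],
    [1,0,0,0.5,0,0,0],
    [1,0,0,0,0,0,0]
  ]
}}

```text
t: 17.15
eef_pos: [0.4757, -0.3447, 0.0422]
ee_rot: [-3.141, 0.0, 0.16]
force: [0.1, -0.9, -1.3]
width: 0.0351
gripper_force: 20.0
```

>>> {"fn": "servo_tool", "kwargs": {
  "deltas": [
    [1,0,0,0.5,0,0,0],
    [1,0,0,0.5,0,0,0],
    [1,0,0,0,0,0,0]
  ]
}}

```text
t: 17.4
eef_pos: [0.4759, -0.3447, 0.0419]
ee_rot: [3.141, -0.0, 0.16]
force: [-1.3, 1.8, 4.3]
width: 0.0356
gripper_force: 20.0
```

The heel is touching the tray floor. Releasing, rising and backing away.

>>> {"fn": "servo_tool", "kwargs": {
  "deltas": [
    [0,0,0,0,0,0,0],
    [-0.4,0,0,0,0,0,0],
    [-0.4,0,0,0,0,0,0],
    [-0.4,0,0,0,0,0,0],
    [-0.4,0,0,0,0,0,0],
    [-0.4,0,0,0,0,0,0],
    [-0.4,0,0,-10,0,0,0],
    [-0.4,0,0,-20,0,0,0],
    [-0.4,0,0,-30,0,0,0],
    [-0.4,0,0,-40,0,0,0],
    [-0.4,0,0,-40,0,0,0],
    [-0.4,0,0,-10,0,0,0],
    [-0.4,0,0,0,0,0,0]
  ]
}}

```text
t: 18.48
eef_pos: [0.4779, -0.3458, 0.1969]
ee_rot: [3.137, -0.007, 0.16]
force: [-0.3, -0.8, -0.7]
width: 0.0614
gripper_force: 0.0
```

```bash
python3 - <<'E'
from h import *
where()
f=arm.grab_frame("wrist"); c=f["color"].astype(int)
print("expect heel top",pix(f,(.4758,-.3447,.069)))
m=((c[:,:,1]-c[:,:,2])>40)&(c[:,:,1]>120)&(abs(c[:,:,0]-c[:,:,1])<50); n,l,st,ce=cv2.connectedComponentsWithStats(m.astype(np.uint8))
for i in range(1,n):
    if st[i,4]>150: print(st[i],ce[i].round(0))
f=arm.grab_frame("scene"); c=f["color"]; find(f,"pin_knob",4); print("parked knob expected px",pix(f,(.602,.2385,.109)),c[tuple(pix(f,(.602,.2385,.112)).round().astype(int)[::-1])])
E
```

```text
t 18.48 pos [ 0.4779 -0.3458  0.1969] yaw 9.2 tool bearing of port 299.8 radial 330.6 tang -175.1 F [-0.3 -0.8 -0.7] w 0.0614 gf 0.0 q6 2.03
expect heel top [319.3035598  193.55124963]
[ 325    0  195   24 2901] [434.   9.]
[ 509    0   62   24 1093] [538.   9.]
[ 562   43   78   87 3097] [599.  87.]
[ 521  165   68   62 1815] [547. 193.]
[ 562  174   78   75 2949] [611. 212.]
[302 179  33  32 852] [318. 194.]
[ 77 221  45  20 444] [ 99. 230.]
[423 249  21  50 516] [435. 274.]
[197 251  13  47 251] [201. 276.]
pin_knob 0.86 [0.6631 0.369  0.0601] [472. 264.]
pin_knob 0.66 [0.6101 0.2348 0.1013] [417. 224.]
pin_knob 0.62 [0.4664 0.2643 0.0589] [428. 197.]
parked knob expected px [419.2208753  219.24202422] [29 28 25]
```

The heel's round top shows at (318,194), where an upright heel in the tray should be at (319,194). The pin's black knob is still at the park point. Handing in.

```bash
python3 -c "
from station import arm
print(arm.job_done())"
```

```text
the job is handed in; nothing more can be done
None
```

The lock pin hangs upright in its parking notch, and the tall heel, found at bearing 300, stands in the inspection tray; I handed the job in at about 18.6 s and no verdict came back.

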